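Stand the fallen oil bottle up in its tray

ROBOT

A 6-joint arm with a two-finger parallel gripper is mounted at the origin on the work surface. World frame = base frame: x ahead of the robot, y to its left, z up, the work surface at z = 0. Lengths are in m, angles in rad, forces in N, time in s.
With the tool pointing down it reaches from about 0.35 to 1 m from the base axis. Payload 7.1 kg.
Tool frame: the origin (TCP) lies midway between the tips of the shut fingers; the grasp point (between the pads) lies 19 mm behind it; z points along the fingers, y is the line along which they close (so a half turn about z gives the same grasp; the last joint's range is limited). The gripper opens to 85 mm and grips with 20 to 120 N. Pads are 22 mm wide; open, the fingers measure 114 mm over their backs; the gripper's body (76 mm by 85 mm) begins 54 mm behind the grasp point. The pads swing forward as they close: fully open they stand 13 mm farther back than shut.
Start: joints at [1.18, 0.423, 1.63, -0, 1.089, -0.019], TCP at [0.227, 0.582, 0.231] pointing down, gripper open.
Joint ranges: [-3, 3], [-0.9, 2.11], [0.09, 2.58], [-1.31, 4.45], [0.11, 2.69], [-2.54, 2.54]. Speed limits (rad/s): [2.39, 2.39, 3.01, 3.14, 3.14, 3.14].

INTERFACE

Orientations are given as a rotation vector (axis times angle).
In Python, from cell import env gives the robot as it stands. The module is installed in compiled form; this text tells all that it offers.
- The arm moves only by the tool apply_moves, never from a script. Its argument "motion" is text: rows parted by semicolons, each of 7 numbers parted by spaces: the shift along the tool's x, y, z in mm, then the turn, a rotation vector about the tool's x, y, z in rad, then the finger opening in mm, from 0 to 85.4. A call has 1 to 5 rows; each row shifts and turns the commanded pose from where the row before left it, along the tool's axes as they then stand; what a row does not reach is not made up. A row lasts 1/12 s, in which the tool goes at most 41.7 mm and 7.16 degrees, less where a joint would pass 70% of its speed; a pose out of reach is approached as far as the arm can. A call with a gripper value outside its range is refused whole. The fingers move at their own pace and stop on an object; "force" is the grip in N (left out, the last holds). Time passes only in rows, so rows that do not move let the fingers close. It gives the time, the measured TCP pose, the force, the opening and the grip force at its end, in the units of the state.
- env.read_state(): the state, without advancing time (a new reading comes with each control period).
- env.get_image(name): name is "scene" or "top" or "wrist"; returns a dict with "frame" (400x640x3 uint8, red, green, blue), "fx", "fy", "cx", "cy" (pixels), "rvec" (rotation vector, rad) and "tvec" (3), from world to camera coordinates, as OpenCV has them. Camera axes: x right, y down, z forward; pixel columns grow to the right and rows downward; lengths in m; the calibration is good to about 2 mm. The wrist camera is an equidistant fisheye: a pixel r from the principal point sees the ray r / f radians off the axis. A picture is of the moment at which its call begins. There is no depth.
- env.job_done(): hands the job in; it is judged then, once.
The state is a dict: "time": time; "joint_pos": joint angles; "qvel": joint speeds; "joint_efforts": joint torques, N m; "ee_pos": TCP position; "tcp_rot": TCP orientation; "ft_force": force on the tool from outside, world axes, zero at the start; "moment": the same for the moment, N m; "width": finger opening in m; "finger_force": force on a finger pad.
Only numpy, scipy, OpenCV 4.12 (cv2) and the standard library are available. Lean on these libraries where they do the work, as an engineer would, in place of code of your own. Each camera call takes 0.05 s, during which the arm holds its last target. There are 200 camera calls.

TASK

One of the square oil bottles has toppled over in the long shallow metal tray on the prep table. Stand it upright again in the tray, base down and centred on the black square rubber mat, and set it down gently, without dropping it: it is glass. Leave the bottle and the lidded canister that stand at the two ends of the tray where they are, still standing.

Things in the scene. Friction and masses are not known exactly. Their poses are not given: they have to be found in the camera images.
- bottle: Fallen green glass oil bottle (sizes in mm), about 0.5 kg, lying along the tray on a flat side, axis 28 mm above tray floor. Square body 56 x 56 x 120, neck 24 dia, collar 29 dia at 152 to 158, fixed cork ball stopper 34 dia centred 176 from base; length 193. Origin: centre of base; +z base to stopper. Mass centre 70 from base: pinched lightly at the ball and lifted, it swings down towards upright.
- mat: Black rubber mat 90 x 90 mm, flat and fixed on the tray floor, on its long centre line; the fallen bottle may partly cover it. Origin: its centre, level with the tray floor (4 mm above the table); +y along the tray towards the canister, +x across. The tray is fixed: 480 x 130 mm outside, rim 6 mm thick standing 8 mm above its floor.
- neighbour_bottle: A second oil bottle of the same shape and size, loose, standing upright on the tray floor near the tray's -y end, behind the base of the fallen bottle. Origin: centre of its base; +z up. To be left standing.
- canister: Round steel canister with a dark lid, loose, 70 mm in diameter and 82 mm high with its small knob, standing on the tray floor near the tray's +y end. Origin: centre of its underside; +z up. To be left standing.
Not all that is in view belongs to the job. What is shaped like the neighbour_bottle but yellow is not meant. What is shaped like the canister but red is not meant.

How it is judged:
At the end, for the whole second after the job is handed in: The fallen bottle stands by itself on the tray floor, upright within 10 degrees, its base centre within 25 mm of the mat's centre, at rest; the other bottle and the canister still stand upright (within 10 degrees), less than 30 mm from where they were (angle between each of bottle, neighbour_bottle, canister's own z axis and vertical below 0.17 rad and horizontal distance between bottle and mat below 0.025 m and z of bottle in the frame of mat below 0.006 m and linear speed of bottle below 0.02 m/s and angular speed of bottle below 0.2 rad/s and distance of each of neighbour_bottle, canister from where it was at the start of the episode below 0.03 m); the robot touches nothing.
It fails at once if the standing bottle is shoved more than 30 mm or tipped more than 17 degrees (distance of neighbour_bottle from where it was at the start of the episode above 0.03 m or angle between neighbour_bottle's own z axis and vertical above 0.3 rad).
It fails at once if the canister is shoved more than 30 mm or tipped more than 17 degrees (distance of canister from where it was at the start of the episode above 0.03 m or angle between canister's own z axis and vertical above 0.3 rad).
It fails at once if the glass bottle is dropped: it is in mid-air, touched by nothing, with its base over 20 mm above the tray floor (contact force between bottle and anything else below 0.02 N and z of bottle in the frame of mat above 0.02 m and angle between bottle's own z axis and vertical below 1.2 rad).
It fails at once if the glass bottle is banged down: the tray pushes on it with more than 80 N (contact force between bottle and tray above 80 N).
It also fails if it takes over 43 s, if anything falls off the work surface, if the arm or the gripper's body presses on something with over 40 N, if the wrist force passes 120 N, or if a joint passes its speed limit or range.

## Working session

There is one attempt and no reset: what is moved stays moved. The work goes in short steps, Python scripts to look and compute and a tool call to move; the robot and the scene stay as the last step left them, time stands still between calls to the robot, and variables do not carry over. Pictures are saved under pics/ and viewed, at most 10 in all, crops included, and the job is handed in when it is done.

Besides the shell and the picture viewer there is one more tool, called by a JSON object that holds its "api" and its "payload". apply_moves: Moves the arm, as the interface text tells. Its arguments: {"type":"object","properties":{"motion":{"type":"string"},"force":{"type":"number"}},"required":["motion"]}

```bash
mkdir -p pics
cat > h.py <<'E'
import numpy as np, cv2
from cell import env
from scipy.spatial.transform import Rotation as R
def shot(n):
    d=env.get_image(n); np.save(f'pics/{n}.npy',d,allow_pickle=True); return d
def load(n): return np.load(f'pics/{n}.npy',allow_pickle=True).item()
def ray(d,u,v):
    M=R.from_rotvec(np.array(d['rvec']).ravel()).as_matrix();t=np.array(d['tvec']).ravel()
    r=np.array([(u-d['cx'])/d['fx'],(v-d['cy'])/d['fy'],1.])
    return -M.T@t, M.T@r
def on(d,u,v,z):
    c,r=ray(d,u,v); return c+r*(z-c[2])/r[2]
E
python3 - <<'E'
from h import *
for n in('top','scene'):
    d=shot(n); cv2.imwrite(f'pics/{n}1.png',d['frame'][:,:,::-1])
    c,r=ray(d,320,200);print(n,c.round(3),r.round(3),d['fx'])
s=env.read_state();print(s)
E
```

```text
top [0.55  0.059 0.97 ] [ 0.063  0.034 -0.998] 427.7814013580932
scene [ 1.139 -0.664  0.741] [-0.482  0.638 -0.601] 476.19566728382466
{'time': 0.1, 'joint_pos': array([ 1.17998382e+00,  4.23762018e-01,  1.63062360e+00,  8.87595097e-06,
        1.08863596e+00, -1.90255440e-02]), 'qvel': array([ 1.39504969e-04, -8.87041590e-04, -2.38192835e-03, -5.77383781e-05,
        1.46722999e-04, -1.49032389e-03]), 'joint_efforts': array([ 1.38851833e-04, -5.58426011e+01, -2.82442224e+01, -1.05432514e-04,
        3.05046291e-03, -2.80161788e-05]), 'ee_pos': array([0.22684452, 0.58183151, 0.230621  ]), 'tcp_rot': array([-5.80594967e-01, -3.08717247e+00,  2.19486646e-03]), 'ft_force': array([ 0.80011791, -0.37315155, -0.05733479]), 'moment': array([-0.00113519, -0.02049799,  0.01270851]), 'finger_force': 0.0, 'width': 0.08565725124281598}
```

View pics/top1.png

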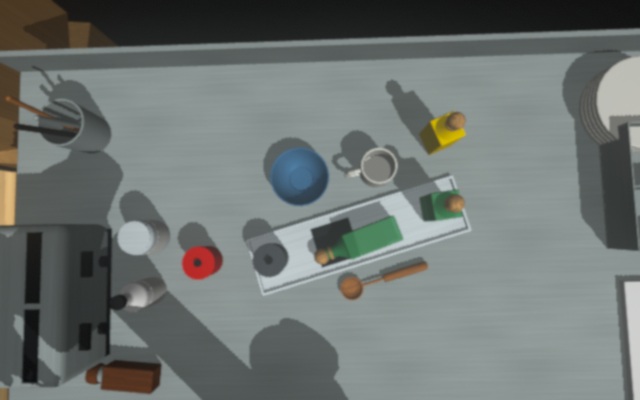

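View pics/scene1.png

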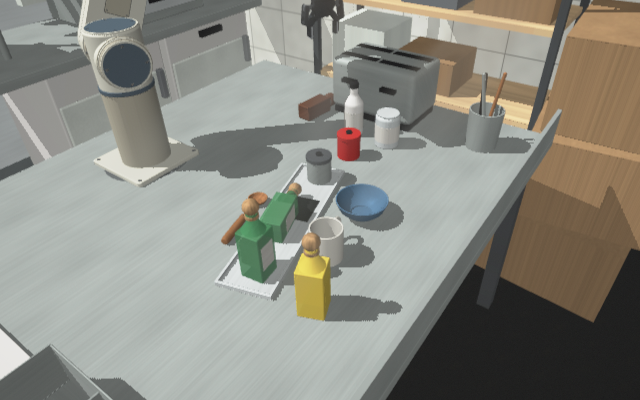

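Top view: the fallen green bottle has its ball at about (323,257) and its base at about (400,232). The black mat is around (335,240), the grey canister at (269,260) and the standing green bottle at (443,205). The yellow bottle (443,132) and red canister (201,262) are outside the tray, so they are not the ones meant. I'll confirm this in an enlarged crop and measure.

Run:
```python
from h import *
d=load('top');f=d['frame']
for n,u,v,z in [('tA',248,243,.012),('tB',262,293,.012),('tC',470,229,.012),('tD',454,175,.012),('ball',323,257,.032),('can',269,260,.075),('nb ball',457,203,.18)]:
    print(n,on(d,u,v,z).round(3))
hsv=cv2.cvtColor(f,cv2.COLOR_RGB2HSV)
g=cv2.inRange(hsv,(45,90,40),(85,255,255))
n,l,st,ce=cv2.connectedComponentsWithStats(g)
for i in range(1,n):
    if st[i,4]>100:
        r=cv2.minAreaRect(np.argwhere(l==i)[:,::-1].astype(np.float32));print(st[i],ce[i],r)
        for p in cv2.boxPoints(r):print('  ',p.round(1),on(d,*p,.060).round(3))
b=cv2.inRange(hsv,(0,0,0),(180,255,45)); b[:,:300]=0;b[:,400:]=0;b[:210]=0;b[290:]=0
n,l,st,ce=cv2.connectedComponentsWithStats(b)
for i in range(1,n):
    if st[i,4]>60:
        c=max(cv2.findContours((l==i).astype(np.uint8),0,2)[0],key=cv2.contourArea)
        for p in cv2.approxPolyDP(c,3,True)[:,0]:print('mat',p,on(d,*p,.005).round(3))
cv2.imwrite('pics/crop.png',cv2.resize(f[160:310,230:480,::-1],None,fx=3.2,fy=3.2,interpolation=3)[:,:800])
```

```text
tA [0.518 0.254 0.012]
tB [0.408 0.224 0.012]
tC [ 0.538 -0.239  0.012]
tD [ 0.659 -0.21   0.012]
ball [0.485 0.087 0.032]
can [0.484 0.198 0.075]
nb ball [ 0.588 -0.166  0.18 ]
[431 191  31  28 395] [441.95696203 205.73164557] ((446.0000305175781, 204.5), (25.975040435791016, 26.797035217285156), 80.53767395019531)
   [430.6 193.9] [ 0.614 -0.145  0.06 ]
   [457.1 189.5] [ 0.622 -0.201  0.06 ]
   [461.4 215.1] [ 0.568 -0.208  0.06 ]
   [434.9 219.5] [ 0.56  -0.152  0.06 ]
[ 333  217   69   41 1505] [367.94551495 238.54152824] ((364.9732360839844, 239.2882080078125), (25.060571670532227, 68.39878845214844), 68.74949645996094)
   [328.6 240. ] [0.522 0.073 0.06 ]
   [392.3 215.2] [ 0.571 -0.063  0.06 ]
   [401.4 238.6] [ 0.522 -0.08   0.06 ]
   [337.6 263.4] [0.473 0.055 0.06 ]
```

View pics/crop.png

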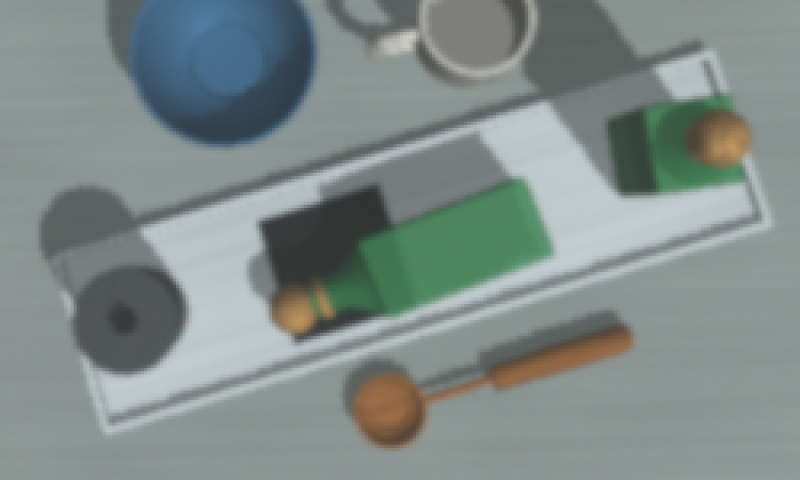

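The crop confirms it. Inside the tray are the fallen green bottle (ball at crop 296,308), the black mat (corners at crop (260,221), (380,186), (297,340)), the grey canister and the upright green bottle. The yellow and red lookalikes are outside the tray.

Run:
```python
from h import *
d=load('top')
P=lambda x,y,z:on(d,230+x/3.2,160+y/3.2,z)
TL,TR,BL=P(260,221,.005),P(380,186,.005),P(297,340,.005)
print('mat',TL,TR,BL,(TR+BL)/2,np.linalg.norm(TL-TR),np.linalg.norm(TL-BL))
ball=P(296,308,.034);bc=(P(525,180,.06)+P(553,255,.06))/2; sh=(P(360,240,.06)+P(390,313,.06))/2
ax=sh-bc; print('ball',ball,'base',bc,'ax',ax,np.degrees(np.arctan2(ax[1],ax[0])), np.degrees(np.arctan2(*(ball-bc)[1::-1])),np.linalg.norm((ball-bc)[:2]))
s=env.read_state();T=R.from_rotvec(s['tcp_rot']);print(T.as_matrix().round(3))
print('tool shift to ball mm',(T.inv().apply(ball-s['ee_pos'])*1000).round(1))
# tray long axis
print(np.degrees(np.arctan2(.254+.239,.518-.538)),np.degrees(np.arctan2(.464+.0,.408-.659)) )
```

```text
mat [0.54598461 0.11245164 0.005     ] [0.56848227 0.02754605 0.005     ] [0.46273336 0.0884072  0.005     ] [0.51560781 0.05797662 0.005     ] 0.08783566692881577 0.08665394201354168
ball [0.48682208 0.08768395 0.034     ] base [ 0.54424704 -0.07467913  0.06      ] ax [-0.03617199  0.10902554  0.        ] 108.3545746880638 109.47778731398593 0.17221902718432752
[[-0.932  0.363 -0.001]
 [ 0.363  0.932 -0.001]
 [ 0.    -0.001 -1.   ]]
tool shift to ball mm [-421.7 -365.7  197.1]
92.32309853300767 118.41109542838163
```

{"api": "apply_moves", "payload": {"motion": "-28 -24.4 4 0 0 0 50;-28 -24.4 4 0 0 0 50;-28 -24.4 4 0 0 0 50;-28 -24.4 4 0 0 0 50;-28 -24.4 4 0 0 0 50", "force": 20}}

```text
time: 0.52
ee_pos: [0.3133, 0.416, 0.2108]
tcp_rot: [-0.58, -3.087, 0.001]
ft_force: [0.2, 0.2, -0.8]
width: 0.0497
finger_force: 0.0
```

{"api": "apply_moves", "payload": {"motion": "-28 -24.4 4 0 0 0 50;-28 -24.4 4 0 0 0 50;-28 -24.4 4 0 0 0 50;-28 -24.4 4 0 0 0 50;-28 -24.4 4 0 0 0 50"}}

```text
time: 0.93
ee_pos: [0.3996, 0.2515, 0.1911]
tcp_rot: [-0.58, -3.087, 0.0]
ft_force: [0.4, 0.5, 0.2]
width: 0.0497
finger_force: 0.0
```

{"api": "apply_moves", "payload": {"motion": "-28 -24.4 4 0 0 0 50;-28 -24.4 4 0 0 0 50;-28 -24.4 4 0 0 0 50;-28 -24.4 4 0 0 0 50;-28 -24.4 4 0 0 0 50"}}

```text
time: 1.35
ee_pos: [0.4857, 0.0869, 0.171]
tcp_rot: [-0.581, -3.087, 0.0]
ft_force: [1.7, 1.5, 0.0]
width: 0.05
finger_force: 0.0
```

{"api": "apply_moves", "payload": {"motion": "0 0 0 0 0 0.12 50;0 0 0 0 0 0.12 50;0 0 0 0 0 0.12 50;0 0 0 0 0 0.12 50;0 0 0 0 0 0.12 50"}}

```text
time: 1.77
ee_pos: [0.4851, 0.0884, 0.171]
tcp_rot: [-1.476, -2.773, 0.001]
ft_force: [-0.1, -0.1, -1.2]
width: 0.0501
finger_force: 0.0
```

{"api": "apply_moves", "payload": {"motion": "0 0 0 0 0 0.12 50;0 0 0 0 0 0.12 50;0 0 0 0 0 0.027 50;0 0 0 0 0 0 50"}}

```text
time: 2.1
ee_pos: [0.4851, 0.0887, 0.1711]
tcp_rot: [-1.825, -2.557, 0.001]
ft_force: [-1.2, 1.0, -0.1]
width: 0.0504
finger_force: 0.0
```

```bash
cat >> h.py <<'E'
def wray(d,u,v):
    M=R.from_rotvec(np.array(d['rvec']).ravel()).as_matrix();t=np.array(d['tvec']).ravel()
    x,y=u-d['cx'],v-d['cy'];r=np.hypot(x,y);th=r/d['fx']
    k=np.array([np.sin(th)*x/r,np.sin(th)*y/r,np.cos(th)])
    return -M.T@t, M.T@k
def won(d,u,v,z):
    c,r=wray(d,u,v); return c+r*(z-c[2])/r[2]
E
python3 - <<'E'
from h import *
d=shot('wrist');f=d['frame'];cv2.imwrite('pics/w1.png',f[:,:,::-1])
c,r=wray(d,321,200);print(c,r,d['fx'])
hsv=cv2.cvtColor(f,cv2.COLOR_RGB2HSV)
for nm,lo,hi,z in[('or',(8,90,60),(22,255,255),.032),('gr',(45,90,40),(85,255,255),.06)]:
    m=cv2.inRange(hsv,lo,hi);n,l,st,ce=cv2.connectedComponentsWithStats(m)
    for i in range(1,n):
        if st[i,4]>150:print(nm,st[i],ce[i].round(1),won(d,*ce[i],z).round(4))
E
```

```text
[0.46167524 0.15493271 0.31341128] [ 0.11277463 -0.25368125 -0.96069127] 309.70691628693146
or [299 173  36  34 975] [316.9 189.8] [0.4878 0.0887 0.032 ]
or [ 210  197   46   59 1679] [232.5 220.6] [0.4192 0.0323 0.032 ]
or [302 208  31  11 201] [316.3 214.5] [0.4953 0.0655 0.032 ]
gr [ 289  218   59  124 6107] [318.2 282. ] [0.5159 0.0111 0.06  ]
```

View pics/w1.png

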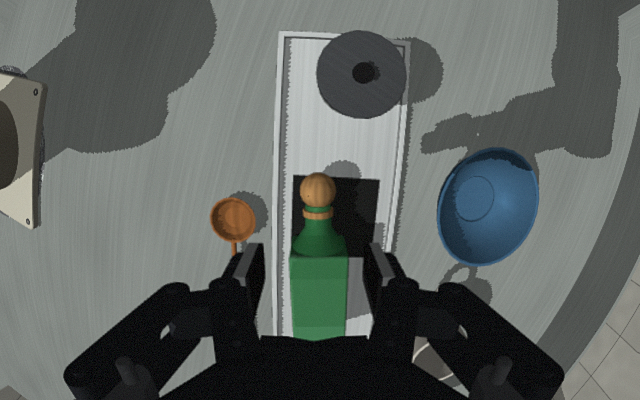

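Wrist view: the ball is at (317,190) and the mat's far corners at (294,176) and (380,180). The tool is in line with the bottle. I'll shift 1-3 mm, descend and pinch lightly.

{"api": "apply_moves", "payload": {"motion": "-0.9 2.5 26 0 0 0 46;0 0 28 0 0 0 46;0 0 28 0 0 0 46;0 0 28 0 0 0 46;0 0 26 0 0 0 46", "force": 20}}

```text
time: 2.57
ee_pos: [0.4878, 0.0887, 0.0339]
tcp_rot: [-1.822, -2.559, 0.0]
ft_force: [-0.2, -0.7, -0.6]
width: 0.0461
finger_force: 0.0
```

{"api": "apply_moves", "payload": {"motion": "0 0 10 0 0 0 46;0 0 8 0 0 0 46;0 0 2 0 0 0 46;0 0 0 0 0 0 46"}}

```text
time: 2.9
ee_pos: [0.4884, 0.0888, 0.0156]
tcp_rot: [1.823, 2.558, 0.0]
ft_force: [-0.1, 0.4, 0.2]
width: 0.046
finger_force: 0.0
```

{"api": "apply_moves", "payload": {"motion": "0 0 0 0 0 0 38;0 0 0 0 0 0 34;0 0 0 0 0 0 30;0 0 0 0 0 0 28;0 0 0 0 0 0 28", "force": 20}}

```text
time: 3.32
ee_pos: [0.489, 0.0889, 0.0163]
tcp_rot: [1.823, 2.557, 0.003]
ft_force: [-0.1, 0.8, 6.6]
width: 0.0327
finger_force: 19.4
```

{"api": "apply_moves", "payload": {"motion": "0 0 -3 0 0 0 28;0 0 -5 0 0 0 28;0 0 -7 0 0 0 28;0 0 -8 0 0 0 28;0 0 -7 0 0 0 28"}}

```text
time: 3.73
ee_pos: [0.4878, 0.0886, 0.0461]
tcp_rot: [-1.824, -2.558, 0.0]
ft_force: [0.7, -0.9, -3.4]
width: 0.0325
finger_force: 20.1
```

Run:
```python
from h import *
d=shot('scene');f=d['frame'][120:320,180:430,::-1]
cv2.imwrite('pics/s2.png',cv2.resize(f,None,fx=3,fy=3,interpolation=3))
```

```text
(no output)
```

View pics/s2.png

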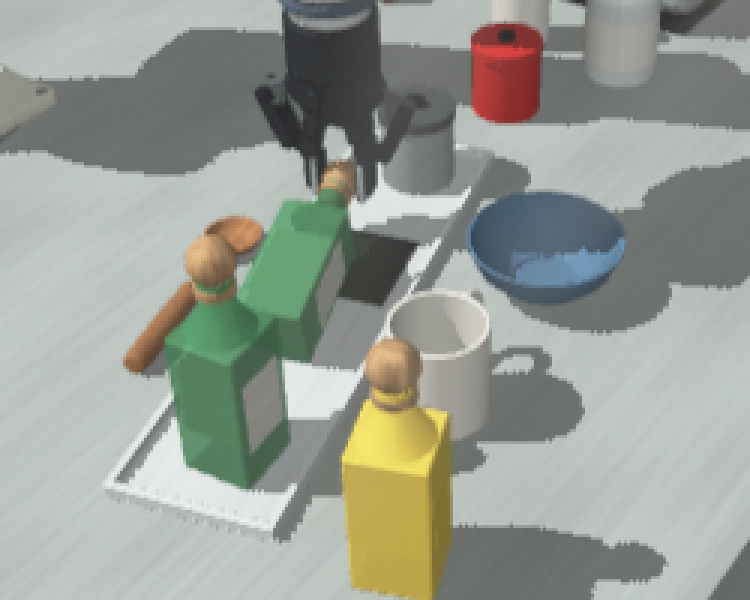

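The pinch holds: the ball is up between the fingers and the base edge rests on the tray. I'll keep lifting, moving back towards the mat.

{"api": "apply_moves", "payload": {"motion": "-2 0 -7 0 0 0 28;-2 0 -7 0 0 0 28;-2 0 -7 0 0 0 28;-2 0 -7 0 0 0 28;-2 0 -7 0 0 0 28"}}

```text
time: 4.2
ee_pos: [0.4913, 0.0789, 0.0811]
tcp_rot: [1.824, 2.558, -0.0]
ft_force: [0.4, -1.6, -3.0]
width: 0.0325
finger_force: 20.1
```

{"api": "apply_moves", "payload": {"motion": "-2 0 -7 0 0 0 28;-2 0 -7 0 0 0 28;-2 0 -7 0 0 0 28;-2 0 -7 0 0 0 28;-2 0 -7 0 0 0 28"}}

```text
time: 4.62
ee_pos: [0.4945, 0.0696, 0.116]
tcp_rot: [-1.824, -2.558, 0.0]
ft_force: [0.5, -1.7, -3.2]
width: 0.0327
finger_force: 20.2
```

{"api": "apply_moves", "payload": {"motion": "-2 1 -6 0 0 0 28;-2 1 -6 0 0 0 28;-2 1 -6 0 0 0 28;-2 1 -6 0 0 0 28;-2 1 -6 0 0 0 28"}}

```text
time: 5.03
ee_pos: [0.5026, 0.0618, 0.1458]
tcp_rot: [-1.824, -2.558, 0.0]
ft_force: [0.2, -0.6, -4.0]
width: 0.0329
finger_force: 20.2
```

Run:
```python
from h import *
d=shot('scene');f=d['frame'][100:300,180:430,::-1]
cv2.imwrite('pics/s3.png',cv2.resize(f,None,fx=3,fy=3,interpolation=3))
```

```text
(no output)
```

View pics/s3.png

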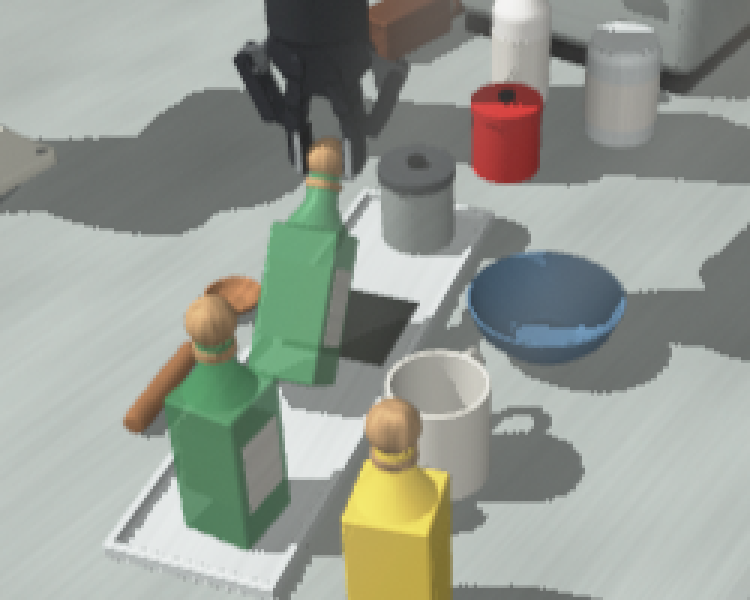

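The bottle is still about 30° from upright, with its base trailing. I'll keep lifting and turn the tool to help.

{"api": "apply_moves", "payload": {"motion": "-2 2 -5 0 0 0 28;-1 2 -5 0 0 0 28;0 2 -5 0 0 0 28;0 2 -5 0 0 0 28;0 2 -5 0 0 0 28"}}

```text
time: 5.5
ee_pos: [0.5131, 0.0625, 0.1707]
tcp_rot: [-1.824, -2.558, 0.0]
ft_force: [0.6, -0.6, -5.4]
width: 0.0326
finger_force: 20.4
```

{"api": "apply_moves", "payload": {"motion": "0 0 -5 0 0 0 28;0 0 -4 0 0 0 28;0 0 0 0 0 0 28;0 0 0 0 0 0 28"}}

```text
time: 5.83
ee_pos: [0.5128, 0.0625, 0.1795]
tcp_rot: [-1.824, -2.558, -0.0]
ft_force: [-0.1, -1.1, -5.5]
width: 0.0326
finger_force: 20.4
```

```bash
cat > m.py <<'E'
from h import *
# bottle axis from ball (orange) and green body in both fixed views
def masks(d,box):
    hsv=cv2.cvtColor(d['frame'],cv2.COLOR_RGB2HSV);x0,y0,x1,y1=box
    return hsv
d=shot('scene');t=shot('top')
a=cv2.resize(d['frame'][100:300,200:390,::-1],(400,420),interpolation=3)
b=cv2.resize(t['frame'][170:310,240:370,::-1],(390,420),interpolation=3)
import sys;cv2.imwrite(sys.argv[1],np.hstack([a,b]))
s=env.read_state();print(s['ee_pos'],s['tcp_rot'],s['ft_force'],s['moment'],s['width'])
E
python3 m.py pics/c4.png
```

```text
[0.51267562 0.06223215 0.1790812 ] [-1.82340391e+00 -2.55815288e+00  9.16804457e-04] [-0.00606943  0.13254434 -5.73800619] [-0.13632432 -0.14054812  0.01295859] 0.03230000148868881
```

View pics/c4.png

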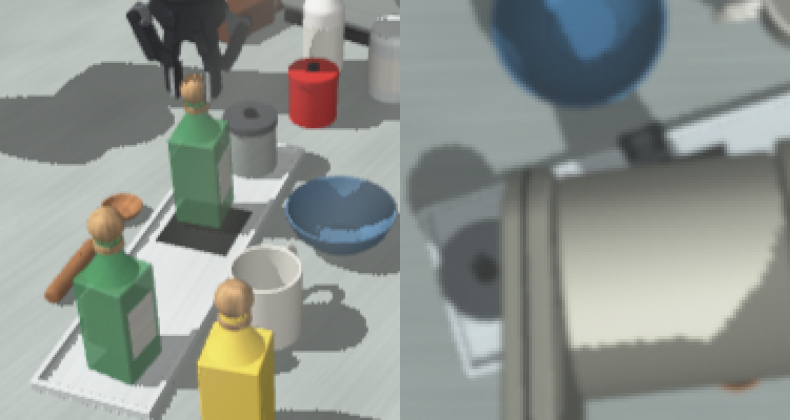

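Left panel: the bottle hangs nearly upright over the mat, with its ball at scene pixel (293,143) and its near bottom corner at (299,208). Next I'll check the tilt and offset numerically.

```bash
cat > t.py <<'E'
from h import *
d=load('scene');hsv=cv2.cvtColor(d['frame'],cv2.COLOR_RGB2HSV)
s=env.read_state();T=R.from_rotvec(s['tcp_rot'])
g=cv2.inRange(hsv,(45,80,30),(90,255,255));n,l,st,ce=cv2.connectedComponentsWithStats(g)
o=cv2.inRange(hsv,(8,80,50),(22,255,255))
for i in range(1,n):
    if st[i,4]>300:
        c=max(cv2.findContours((l==i).astype(np.uint8),0,2)[0],key=cv2.contourArea)
        print(st[i],cv2.approxPolyDP(c,2.5,True)[:,0].tolist())
M=R.from_rotvec(np.array(d['rvec']).ravel()).as_matrix()
def pr(p):
    q=M@p+np.array(d['tvec']).ravel();return np.round([d['fx']*q[0]/q[2]+d['cx'],d['fy']*q[1]/q[2]+d['cy']],1)
top=s['ee_pos']+T.apply([0,0,-.021]);print('ball',top,pr(top))
x,y=T.apply([1,0,0]),T.apply([0,1,0])
for nm,h in(('bottom',.176),('shoulder',.056)):
  for a in(-1,1):
    for b in(-1,1):
      p=top+a*.028*x+b*.028*y-[0,0,h]
      print(nm,a,b,pr(p),'d/tilt10deg',(pr(p-.1736*h*x+[0,0,.0]-np.array([0,0,1])*.1736*a*.028*-1)-pr(p)).round(1))
print('mat centre',pr(np.array([.5156,.058,.005])))
E
python3 t.py
```

```text
[ 235  220   36   63 1270] [[246, 221], [235, 232], [242, 274], [261, 282], [256, 243], [270, 226], [257, 220]]
ball [0.51268452 0.06224086 0.2000812 ] [291.  138.7]
bottom -1 -1 [280.8 204.9] d/tilt10deg [-4.3  9. ]
bottom -1 1 [302.2 208.6] d/tilt10deg [-4.   9.1]
bottom 1 -1 [288.5 192.1] d/tilt10deg [-4.3  5.3]
bottom 1 1 [309.3 195.5] d/tilt10deg [-3.9  5.5]
shoulder -1 -1 [277. 164.] d/tilt10deg [-1.3  4. ]
shoulder -1 1 [299.8 167.4] d/tilt10deg [-1.3  4.1]
shoulder 1 -1 [285.4 151.9] d/tilt10deg [-1.5  0.3]
shoulder 1 1 [307.4 155.1] d/tilt10deg [-1.3  0.3]
mat centre [295.5 207.4]
```

```bash
sed -i 's/(45,80,30),(90/(45,60,30),(95/; s/>300/>100/' t.py; python3 t.py | grep '\[\['
python3 - <<'E'
from h import *
d=load('scene');hsv=cv2.cvtColor(d['frame'],cv2.COLOR_RGB2HSV)
print(hsv[185,290],hsv[185,305],hsv[160,292],hsv[143,293])
g=cv2.inRange(hsv,(35,70,30),(95,255,255));g[:,:270]=0;g[:,320:]=0;g[225:]=0
c=max(cv2.findContours(g,0,2)[0],key=cv2.contourArea);print(cv2.approxPolyDP(c,1.5,True)[:,0].tolist())
o=cv2.inRange(hsv,(8,70,50),(24,255,255));o[:,:270]=0;o[:,320:]=0;o[160:]=0;o[:125]=0
ys,xs=np.nonzero(o);print(xs.min(),xs.max(),ys.min(),ys.max(),xs.mean(),ys.mean())
E
```

```text
[ 280  154   28   54 1075] [[288, 154], [280, 166], [284, 204], [303, 207], [301, 169], [307, 158]]
[ 235  220   41   63 1634] [[246, 221], [235, 232], [243, 275], [262, 282], [275, 267], [274, 260], [263, 272], [259, 252], [272, 237], [271, 226], [258, 220]]
[ 67  71 122] [ 36  10 126] [ 68  98 146] [ 15  96 146]
[[288, 154], [280, 166], [284, 204], [296, 206], [299, 204], [300, 206], [302, 200], [294, 194], [295, 191], [290, 192], [297, 185], [295, 187], [291, 185], [295, 181], [297, 183], [294, 176], [300, 171], [307, 158]]
285 298 135 153 291.0691823899371 143.23270440251574
```

The tilt is small, about 4°, with the base slightly towards the canister side. I'll trim it, centre it, then lower slowly and watch the force.

{"api": "apply_moves", "payload": {"motion": "-3 0.8 0 0 -0.03 0 28;-2 0.7 0 0 -0.03 0 28;0 0 3 0 0 0 28;0 0 3 0 0 0 28;0 0 0 0 0 0 28"}}

```text
time: 6.35
ee_pos: [0.5155, 0.0578, 0.1725]
tcp_rot: [1.796, 2.519, -0.055]
ft_force: [0.3, -0.1, -4.9]
width: 0.0326
finger_force: 20.5
```

{"api": "apply_moves", "payload": {"motion": "0 0 1.5 0 0 0 28;0 0 1.5 0 0 0 28;0 0 1 0 0 0 28;0 0 0 0 0 0 28"}}

```text
time: 6.68
ee_pos: [0.5169, 0.0576, 0.1705]
tcp_rot: [1.795, 2.517, -0.052]
ft_force: [-2.3, 1.3, 4.2]
width: 0.0325
finger_force: 21.2
```

```bash
python3 - <<'E'
from h import *
d=shot('scene');f=d['frame'][125:225,240:350,::-1]
cv2.imwrite('pics/s5.png',cv2.resize(f,None,fx=5,fy=5,interpolation=3))
E
python3 t.py
```

```text
[ 280  159   28   56 1103] [[288, 159], [280, 171], [282, 209], [301, 214], [300, 175], [307, 164]]
[ 235  220   41   63 1630] [[246, 221], [235, 232], [243, 275], [262, 282], [275, 267], [274, 260], [263, 272], [259, 252], [272, 237], [271, 226], [258, 220]]
ball [0.51639171 0.05876834 0.19143497] [291.6 143.1]
bottom -1 -1 [281.2 208.3] d/tilt10deg [-4.3  8.5]
bottom -1 1 [302.6 212. ] d/tilt10deg [-4.   8.6]
bottom 1 -1 [289.1 196.5] d/tilt10deg [-4.4  4.8]
bottom 1 1 [309.8 199.9] d/tilt10deg [-3.9  5. ]
shoulder -1 -1 [277.5 167.7] d/tilt10deg [-1.3  3.8]
shoulder -1 1 [300.3 171.1] d/tilt10deg [-1.3  3.9]
shoulder 1 -1 [286.  156.7] d/tilt10deg [-1.6  0.1]
shoulder 1 1 [307.9 159.9] d/tilt10deg [-1.3  0.1]
mat centre [295.5 207.4]
```

View pics/s5.png

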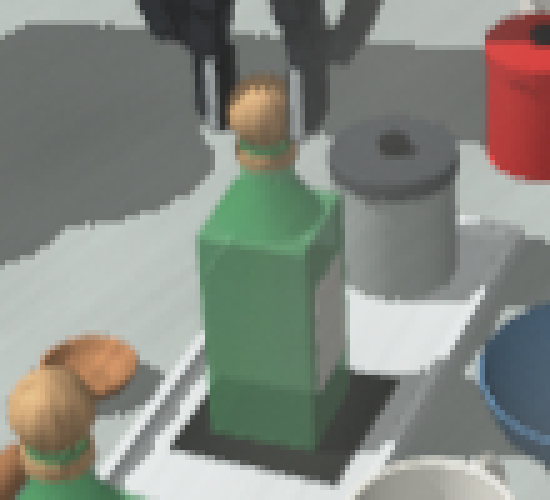

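The bottle is down on the mat and the force has changed sign. Before releasing I'll compare the base corners (282,211) and (303,214) with the mat corners (275,214) and (307,221).

Run:
```python
from h import *
d=load('scene')
q=lambda u,v:on(d,240+u/5,125+v/5,.005)[:2]
A,B=q(210,435),q(317,447);C=q(347,380)
m1,m2,m3=q(175,445),q(336,483),q(398,378)
print('bottle corners',A,B,C,'centre',(A+C)/2,'|AB|,|BC|',np.linalg.norm(A-B),np.linalg.norm(B-C))
print('mat',m1,m2,m3,'centre',(m1+m3)/2,np.linalg.norm(m1-m2),np.linalg.norm(m2-m3))
print('diff',(A+C-m1-m3)/2)
```

```text
bottle corners [0.49946164 0.02431697] [0.5494586  0.04691176] [0.52852003 0.09924007] centre [0.51399084 0.06177852] |AB|,|BC| 0.05486547294196035 0.05636200566150052
mat [0.49020793 0.00831445] [0.57419861 0.02996608] [0.54916818 0.11539013] centre [0.51968805 0.06185229] 0.08673654550150378 0.08901567101446632
diff [-5.69721925e-03 -7.37690220e-05]
```

The offset is about 6 mm, well within the limit. Easing off the load and opening gradually.

{"api": "apply_moves", "payload": {"motion": "0 0 -0.7 0 0 0 28;0 0 0 0 0 0 31;0 0 0 0 0 0 34;0 0 0 0 0 0 38;0 0 0 0 0 0 42"}}

```text
time: 7.15
ee_pos: [0.5166, 0.0576, 0.1703]
tcp_rot: [1.795, 2.517, -0.053]
ft_force: [-0.0, 0.3, -0.6]
width: 0.0421
finger_force: 0.0
```

{"api": "apply_moves", "payload": {"motion": "0 0 0 0 0 0 50;0 0 0 0 0 0 54;0 0 0 0 0 0 54;0 0 0 0 0 0 54;0 0 0 0 0 0 54"}}

```text
time: 7.57
ee_pos: [0.5162, 0.0576, 0.1701]
tcp_rot: [1.795, 2.518, -0.054]
ft_force: [-1.1, -0.6, -0.1]
width: 0.054
finger_force: 0.0
```

```bash
python3 m.py pics/c6.png; python3 t.py|grep '\[\['
```

```text
[0.51616865 0.05762777 0.17007875] [ 1.79522029  2.51785059 -0.05391319] [ 1.00315246  0.5745119  -0.18733881] [ 0.02376431 -0.00167814 -0.01807919] 0.053926498730401735
[ 279  159   28   56 1109] [[288, 159], [279, 172], [282, 209], [303, 214], [300, 175], [306, 164]]
[ 235  220   41   63 1630] [[246, 221], [235, 232], [243, 275], [262, 282], [275, 267], [274, 260], [263, 272], [259, 253], [271, 237], [271, 226], [258, 220]]
```

View pics/c6.png

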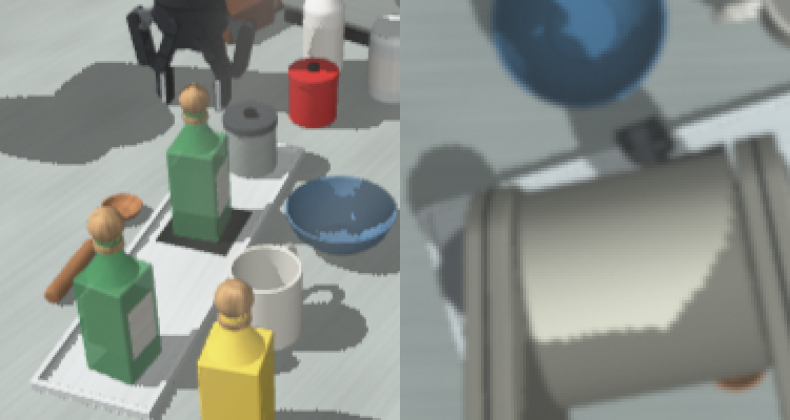

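The bottle stands on the mat on its own, ball at scene pixel (293,145), with the fingers open and clear of it. Retreating upward.

{"api": "apply_moves", "payload": {"motion": "0 0 -8 0 0 0 54;0 0 -15 0 0 0 54;0 0 -20 0 0 0 54;0 0 -20 0 0 0 54;0 0 -15 0 0 0 54"}}

```text
time: 8.08
ee_pos: [0.5151, 0.0622, 0.2501]
tcp_rot: [1.795, 2.517, -0.052]
ft_force: [0.3, 0.3, 0.7]
width: 0.0539
finger_force: 0.0
```

{"api": "apply_moves", "payload": {"motion": "0 0 0 0 0 0 54;0 0 0 0 0 0 54;0 0 0 0 0 0 54;0 0 0 0 0 0 54"}}

```text
time: 8.42
ee_pos: [0.5139, 0.0619, 0.2469]
tcp_rot: [1.796, 2.519, -0.056]
ft_force: [0.0, 0.2, -0.2]
width: 0.0539
finger_force: 0.0
```

```bash
python3 - <<'E'
from h import *
shot('scene')
E
python3 t.py|grep '\[\['; python3 -c "
from cell import env
print(env.job_done())"
```

```text
[ 279  159   28   56 1113] [[288, 159], [279, 172], [282, 209], [303, 214], [300, 175], [306, 164]]
[ 235  220   41   63 1629] [[246, 221], [235, 232], [243, 275], [262, 282], [275, 267], [274, 260], [263, 272], [259, 253], [271, 237], [271, 226], [258, 220]]
the job is handed in; nothing more can be done
None
```

The bottle stands upright on the mat, about 6 mm off centre by my measurement. It was set down gently and the neighbours weren't touched. The job is handed in, but it returned no verdict.

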